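# Stack tile cartons on the sloping packing stand

### The job

Stack the three tile cartons on the sloping packing stand, each lying flat and pushed right back against the backstop. First slide the big carton that is already on the slope straight down, keeping it mid-slope, until it is square and flush against the backstop, then set the long white blue-banded carton centred on top of it and slide it back flush, then the short white yellow-banded carton on top of that in the same way, both with their long sides running up and down the slope. Set the cartons down without dropping them, for tiles break, and leave the pots and jars on the bench undisturbed.

Things in the scene. Friction and masses are not known exactly. Their poses are not given: they have to be found in the camera images.
- stand: Fixed wooden packing stand: slope 200 mm wide (x), 250 mm long, tilted 14 degrees, going down along +y to a backstop square to it, 200 wide, 15 thick, 105 mm high. Origin: slope surface at the foot of the backstop's front face, mid-width, 35 mm above the table. x across, +y down the slope (backstop face is y = 0, slope y = -250 to 0 mm), z square to the slope (surface z = 0). Blue line along each side edge.
- base_carton_mid (a point): Centre of the big base carton: cardboard with a terracotta band, 150 (x) x 120 (y) x 45 (z) mm, about 0.6 kg, too wide to grasp. It starts on the slope, slightly askew, with a gap of some 30 to 70 mm to the backstop, and friction keeps it from sliding by itself. Axes along its edges, z up out of its top; its y is the one that runs down the slope.
- long_carton_mid (a point): Centre of the long carton: white card with a blue band, 66 (x) x 110 (y) x 40 (z) mm, about 0.4 kg, rigid. It starts flat on the table. Axes along its edges, z up; grasp it across x (66 mm). On the stand its y must run along the stand's y; either end may face the backstop.
- short_carton_mid (a point): Centre of the short carton: white card with a yellow band, 60 (x) x 90 (y) x 36 (z) mm, about 0.28 kg, rigid. It starts flat on the table. Axes along its edges, z up; grasp it across x (60 mm). On the stand its y must run along the stand's y; either end may face the backstop.
- jug: Bystander: terracotta-coloured stoneware jug, 92 mm across, 130 mm high; origin at the centre of its underside, z up.
- glaze_cup: Bystander: blue glaze cup, 68 mm across and 70 mm high, with a wooden stirrer standing out of it to 120 mm; origin at the centre of its underside, z up.
- glaze_jar: Bystander: white glaze jar with a black lid, 72 mm across, 100 mm high; origin at the centre of its underside, z up.
- bowl: Bystander: white bowl, 120 mm across, 50 mm high; origin at the centre of its underside, z up.
- mug: Bystander: blue mug, 80 mm across, 90 mm high; origin at the centre of its underside, z up.
Things that resemble listed ones, but are neither listed nor needed, are in the scene too. Leave any black or pink look-alike of the part that bears short_carton_mid alone. Leave any green or orange look-alike of the part that bears long_carton_mid alone.

How it is judged:
On the way, in this order (a step that is already met when the one before it is completed fails the run):
1. the big carton lies square and flush against the backstop (y of base_carton_mid in the frame of stand between -0.066 and -0.056 m and z of base_carton_mid in the frame of stand between 0.0165 and 0.0285 m and x of base_carton_mid in the frame of stand between -0.03 and 0.03 m and angle between the x axis of base_carton_mid and the x axis of stand, either way round below 0.09 rad and angle between the z axis of base_carton_mid and the z axis of stand, either way round below 0.06 rad and angle between base_carton_mid's own z axis and vertical below 0.4 rad), for 0.2 s.
2. the long blue-banded carton lies centred on the big one, flush against the backstop (all of step 1 and y of long_carton_mid in the frame of stand between -0.061 and -0.051 m and z of long_carton_mid in the frame of stand between 0.059 and 0.071 m and x of long_carton_mid in the frame of base_carton_mid between -0.015 and 0.015 m and angle between the x axis of long_carton_mid and the x axis of stand, either way round below 0.09 rad and angle between the z axis of long_carton_mid and the z axis of stand, either way round below 0.06 rad and angle between long_carton_mid's own z axis and vertical below 0.4 rad), for 0.2 s.
3. the short yellow-banded carton lies centred on the long one, flush against the backstop (all of step 2 and y of short_carton_mid in the frame of stand between -0.051 and -0.041 m and z of short_carton_mid in the frame of stand between 0.097 and 0.109 m and x of short_carton_mid in the frame of long_carton_mid between -0.015 and 0.015 m and angle between the x axis of short_carton_mid and the x axis of stand, either way round below 0.09 rad and angle between the z axis of short_carton_mid and the z axis of stand, either way round below 0.06 rad and angle between short_carton_mid's own z axis and vertical below 0.4 rad), for 0.2 s.
At the end, for the whole second after the job is handed in: Big, long, short carton stacked on the stand in that order, upright, flat (6 mm, 0.06 rad), square (0.09 rad), backs within 6 mm of the backstop; big one within 30 mm of mid-width, the others centred within 15 mm on the one below; all at rest (under 10 mm/s) (all of step 3 and linear speed of each of base_carton, long_carton, short_carton below 0.01 m/s); the robot touches nothing.
It fails at once if a pot, jar, cup, mug or bowl on the bench is moved more than 30 mm or tipped (distance of any of jug, glaze_cup, glaze_jar, bowl, mug from where it was at the start of the episode above 0.03 m or angle between any of jug, glaze_cup, glaze_jar, bowl, mug's own z axis and vertical above 0.35 rad).
It fails at once if a carton is dropped (falls freely, faster than 0.5 m/s with no finger on it) ((linear speed of base_carton above 0.5 m/s and contact force between the fingers and base_carton below 0.05 N) or (linear speed of long_carton above 0.5 m/s and contact force between the fingers and long_carton below 0.05 N) or (linear speed of short_carton above 0.5 m/s and contact force between the fingers and short_carton below 0.05 N)).
It also fails if it takes over 67 s, if anything falls off the work surface, if the arm or the gripper's body presses on something with over 40 N, if the wrist force passes 120 N, or if a joint passes its speed limit or range.

### The arm

A 6-joint arm with a two-finger parallel gripper is mounted at the origin on the work surface. World frame = base frame: x ahead of the robot, y to its left, z up, the work surface at z = 0. Lengths are in m, angles in rad, forces in N, time in s.
With the tool pointing down it reaches from about 0.4 to 0.825 m from the base axis. Payload 7 kg.
Tool frame: the origin (TCP) lies on the centre line of the jaws, within the pads' length; the fingertips stand arm.tip_reach ahead of it and the grasp point (between the pads) lies 5 mm behind it (arm.tip_reach is the distance from the TCP to the fingertips, in m); z points along the fingers, y is the line along which they close (so a half turn about z gives the same grasp; the last joint's range is limited). The gripper opens to 88 mm and grips with 3 to 60 N. Pads are 19 mm wide; open, the fingers measure 130 mm over their backs; the gripper's body (78 mm by 193 mm) begins 47 mm behind the grasp point.
Start: joints at [-0.914, 0.359, 0.012, 0, -1.224, -0.288], TCP at [0.243, -0.63, 0.241] pointing down, gripper open.
Joint ranges: [-3.07, 3.07], [-1.43, 2.12], [-1.02, 1.25], [-3.03, 1.67], [-3.05, -0], [-3.03, 3.03]. Speed limits (rad/s): [2.39, 2.39, 3.01, 3.14, 3.14, 3.14].

### API

Orientations are given as [roll, pitch, yaw] about the fixed x, y, z axes, in that order (R = Rz(yaw) Ry(pitch) Rx(roll)).
In Python, from station import status, optics, order, arm gives the robot as it stands. The module is installed in compiled form; this text tells all that it offers.
- The arm moves only by the shell command python3 -m jog 'ROWS' [FORCE]. ROWS is JSON, a list of rows, each a list of 3 entries, a list of its own where there are three numbers: the gripper command: -1 is shut, 1 is fully open, values between are in proportion, then the shift along the tool's x, y, z in mm, then the turn about the tool's z in rad. A call has 1 to 20 rows; each row is the pose to reach, as a shift and turn from the pose commanded when the call began, along the tool's axes at that moment; what a row does not reach only later rows make up. A row lasts 1/8 s, in which the tool goes at most 62.5 mm and 10.7 degrees, less where a joint would pass 70% of its speed; a pose out of reach is approached as far as the arm can. A call with a gripper value outside its range is refused whole. The fingers move at their own pace and stop on an object; FORCE is the grip in N (left out, the last holds). Time passes only in rows, so rows that repeat a pose let the fingers close. It gives the time, the measured TCP pose, the force, the opening and the grip force at its end, in the units of the state.
- status.get_state(): the state, without advancing time (a new reading comes with each control period).
- optics.grab_frame(name): name is "scene" or "top"; returns a dict with "color" (420x560x3 uint8, red, green, blue), "mtx" (3x3 intrinsics, pixels), "cam_to_world" (4x4, takes a point from camera to world coordinates). Camera axes: x right, y down, z forward; pixel columns grow to the right and rows downward; lengths in m; the calibration is good to about 2 mm. A picture is of the moment at which its call begins. There is no depth.
- order.job_done(): hands the job in; it is judged then, once.
The state is a dict: "t": time; "q": joint angles; "qd": joint speeds; "joint_efforts": joint torques, N m; "eef_pos": TCP position; "ee_rot": TCP orientation; "force": force on the tool from outside, world axes, zero at the start; "moment": the same for the moment, N m; "width": finger opening in m; "gripper_force": force on a finger pad.
Only numpy, scipy, OpenCV 4.12 (cv2) and the standard library are available. Lean on these libraries where they do the work, as an engineer would, in place of code of your own. Each camera call takes 0.05 s, during which the arm holds its last target. There are 200 camera calls.

## Working session

There is one attempt and no reset: what is moved stays moved. The work goes in short steps, Python scripts to look and compute and a shell command to move; the robot and the scene stay as the last step left them, time stands still between calls to the robot, and variables do not carry over. Pictures are saved under pics/ and viewed, at most 10 in all, crops included, and the job is handed in when it is done.

```bash
mkdir -p pics; python3 - <<'E'
from station import status, optics, arm
import cv2, numpy as np
print(status.get_state()); print(arm.tip_reach)
for n in("scene","top"):
    f=optics.grab_frame(n); cv2.imwrite(f"pics/{n}0.png",f["color"][:,:,::-1]); np.savez(f"{n}0.npz",**f)
    print(n,f["mtx"].tolist(),np.round(f["cam_to_world"],4).tolist())
E
```

```text
{'t': 0.0, 'q': array([-9.13875434e-01,  3.59350800e-01,  1.10921472e-02, -3.46034402e-04,
       -1.22410812e+00, -2.88096239e-01]), 'qd': array([ 0.00111792, -0.00082373, -0.00048616,  0.00265949,  0.00103124,
        0.00020484]), 'joint_efforts': array([ 2.14296539e-03, -5.82722032e+01,  2.93049413e+01,  6.99694008e+00,
        6.69937843e-03, -1.22665606e-04]), 'eef_pos': array([ 0.24316263, -0.62919256,  0.23966124]), 'ee_rot': array([ 3.13999450e+00, -1.34355747e-04, -2.77288573e+00]), 'force': array([-0.25590567, -0.5201819 ,  0.44796435]), 'moment': array([-0.01404536, -0.02231649,  0.07259515]), 'gripper_force': 0.0, 'width': 0.08781705176293873}
0.014
scene [[427.2854121186336, 0.0, 283.6286088169962], [0.0, 427.2854121186336, 207.91186258659678], [0.0, 0.0, 1.0]] [[0.3721, 0.7768, -0.508, 1.1999], [0.9282, -0.3111, 0.2042, -0.2229], [0.0006, -0.5475, -0.8368, 1.1956], [0.0, 0.0, 0.0, 1.0]]
top [[544.9872950563165, 0.0, 267.81144372166005], [0.0, 544.9872950563165, 216.3897024438147], [0.0, 0.0, 1.0]] [[0.012, -0.9982, 0.059, 0.4616], [-0.9999, -0.0119, 0.0022, 0.0429], [-0.0015, -0.0591, -0.9983, 1.4657], [0.0, 0.0, 0.0, 1.0]]
```

View pics/scene0.png

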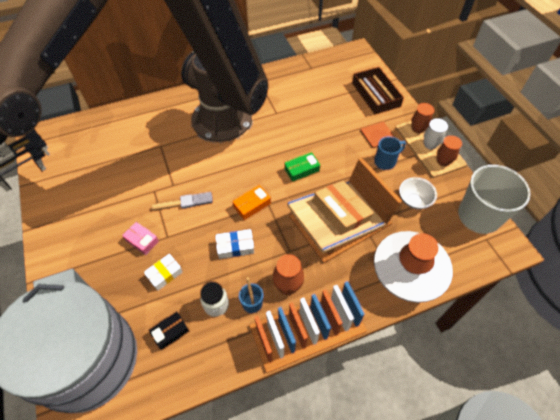

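View pics/top0.png

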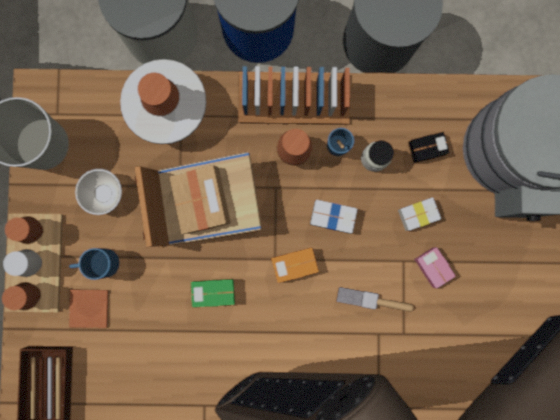

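The overview shows the stand at top-view (205,200), with its backstop on the left (148,205). The long carton is at (334,216), the short one at (420,214), the jug at (294,147), the cup at (340,141) and the jar at (377,156). I'll zoom in on the stand and the two cartons.

```bash
python3 - <<'E'
import cv2, numpy as np
c=np.load("top0.npz")["color"][:,:,::-1]
a=cv2.resize(c[140:260,130:270],None,fx=5,fy=5,interpolation=cv2.INTER_CUBIC)
cv2.imwrite("pics/standcrop.png",a)
# white/blue/yellow masks
h=cv2.cvtColor(c,cv2.COLOR_BGR2HSV)
for n,(x0,x1,y0,y1),col in(("long",(300,370,190,240),((95,120,60),(125,255,255))),("short",(392,450,190,240),((20,120,120),(35,255,255)))):
    r=h[y0:y1,x0:x1]; w=cv2.inRange(r,(0,0,150),(180,70,255))|cv2.inRange(r,*col)
    w=cv2.morphologyEx(w,cv2.MORPH_CLOSE,np.ones((3,3)))
    k=max(cv2.findContours(w,0,2)[0],key=cv2.contourArea); q=cv2.minAreaRect(k)
    print(n,q[0][0]+x0,q[0][1]+y0,q[1],q[2])
r=h[140:260,130:270]; m=cv2.inRange(r,(100,70,40),(130,255,255))
n_,l,s,ce=cv2.connectedComponentsWithStats(m)
for i in range(1,n_):
    if s[i,4]>15:
        ys,xs=np.nonzero(l==i); p=cv2.fitLine(np.float32(np.c_[xs+130,ys+140]),cv2.DIST_HUBER,0,.01,.01).ravel()
        print(s[i],p)
E
```

```text
long 332.9934768676758 215.52982330322266 (42.89202117919922, 25.887849807739258) 12.33908748626709
short 420.0500030517578 213.6500015258789 (24.665767669677734, 34.46882629394531) 71.56505584716797
[ 30  14  89  19 123] [ 9.7952533e-01 -2.0132098e-01  2.0250000e+02  1.6289999e+02]
[ 40  87  90  16 112] [ 9.8582345e-01 -1.6778594e-01  2.1660715e+02  2.3415179e+02]
```

View pics/standcrop.png

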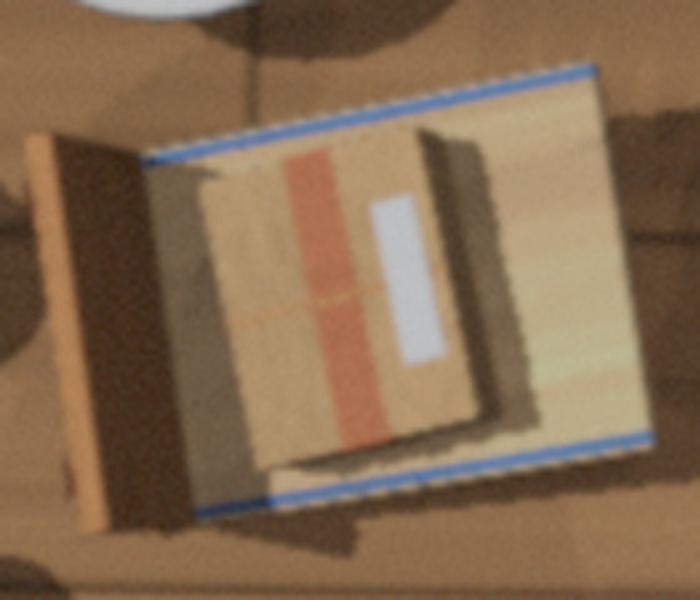

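The crop shows these slope corners: foot at (140,163) and (193,520), uphill at (595,65) and (655,445). The base carton's top corners are (200,180), (418,128), (482,415) and (260,468). I'll cast these onto planes.

```bash
cat > h.py <<'E'
import numpy as np, cv2
from scipy.spatial.transform import Rotation as R
T14=np.deg2rad(14)
def ray(f,uv):
    M=f["cam_to_world"]; d=M[:3,:3]@np.linalg.solve(f["mtx"],[uv[0],uv[1],1]); return M[:3,3],d
def onz(f,uv,z,n=(0,0,1)):
    o,d=ray(f,uv); n=np.array(n); return o+d*((z-n@o)/(n@d))
def standR(yaw): return (R.from_euler('z',yaw)*R.from_euler('x',-T14)).as_matrix()
E
python3 - <<'E'
from h import *
f=np.load("top0.npz")
P=lambda u,v:(130+(u+.5)/5-.5,140+(v+.5)/5-.5)
ft,fb=[onz(f,P(*p),.035) for p in((140,160),(193,521))]
ut,ub=[onz(f,P(*p),.035+.25*np.sin(T14)) for p in((595,64),(655,445))]
bt,bb=[onz(f,P(*p),.035+.105*np.cos(T14)) for p in((52,135),(105,529))]
for n,p in dict(ft=ft,fb=fb,ut=ut,ub=ub,bt=bt,bb=bb).items(): print(n,p.round(4))
print("widths",np.linalg.norm(ft-fb),np.linalg.norm(ut-ub),np.linalg.norm((bt-bb)),"len",np.linalg.norm((ft+fb-ut-ub)/2))
yaws=[np.arctan2(-(v)[0],v[1]) for v in((ft-ut),(fb-ub))]+[np.arctan2(v[1],v[0]) for v in(ft-fb,ut-ub,bt-bb)]
print("yaws",np.rad2deg(yaws)); yaw=np.mean(yaws)
yd=np.array([-np.sin(yaw),np.cos(yaw),0])
c=np.mean([(ft+fb)/2,(ut+ub)/2+yd*.25*np.cos(T14),(bt+bb)/2-yd*.105*np.sin(T14)],0); c[2]=.035
print([((ft+fb)/2).round(4),((ut+ub)/2+yd*.25*np.cos(T14)).round(4),((bt+bb)/2-yd*.105*np.sin(T14)).round(4)])
S=standR(yaw); n=S[:,2]; print("yaw",yaw,"origin",c)
np.savez("stand.npz",S=S,c=c,yaw=yaw)
B=np.array([S.T@(onz(f,P(*p),n@c+.045,n)-c) for p in((200,180),(418,128),(482,415),(260,468))])
print(B.round(4),B.mean(0)); print("yaw base rel", np.arctan2(*(B[1]-B[2])[1::-1]),np.arctan2(*(B[0]-B[3])[1::-1]))
for nme,uv,h,a in(("long",(333,215.5),.04,12.34),("short",(420.05,213.65),.036,71.57-90)):
    p=onz(f,uv,h); q=onz(f,(uv[0]+10*np.cos(np.deg2rad(a)),uv[1]+10*np.sin(np.deg2rad(a))),h)-p
    print(nme,p.round(4),"long axis deg from +y", np.rad2deg(np.arctan2(-q[0]*-1*-1 if 0 else -q[0],q[1]))%180)
E
```

```text
ft [0.6613 0.3389 0.035 ]
fb [0.4711 0.3065 0.035 ]
ut [0.7046 0.0967 0.0955]
ub [0.5117 0.0638 0.0955]
bt [0.659  0.3613 0.1369]
bb [0.466  0.3305 0.1369]
widths 0.19298670830965758 0.19576272221224209 0.19540906396499944 len 0.25339344095605065
yaws [10.13198585  9.48557714  9.65491423  9.67538155  9.07390536]
[array([0.5662, 0.3227, 0.035 ]), array([0.5677, 0.3194, 0.0955]), array([0.5667, 0.3209, 0.1369])]
yaw 0.1676275793601681 origin [0.56687639 0.32097648 0.035     ]
[[ 0.0717 -0.0492  0.045 ]
 [ 0.076  -0.1683  0.045 ]
 [-0.0705 -0.1787  0.045 ]
 [-0.0778 -0.0586  0.045 ]] [-0.0001612  -0.11369594  0.045     ]
yaw base rel 0.07109112591152347 0.06288180875983321
long [ 0.5503 -0.1247  0.04  ] long axis deg from +y 168.29804393670614
short [ 0.5581 -0.3538  0.036 ] long axis deg from +y 19.05887235965821
```

```bash
cat >> h.py <<'E'
def rel(target,yaw):
    from station import status
    s=status.get_state(); M=R.from_euler('xyz',s["ee_rot"]).as_matrix(); y0=s["ee_rot"][2]
    d=M.T@(np.array(target)-s["eef_pos"]); t=-((yaw-y0+np.pi)%(2*np.pi)-np.pi)
    print("t",round(s["t"],2),"shift mm",(d*1e3).round(1),"turn",round(t,3),"F",s["force"].round(1),"w",round(s["width"],4))
def st(x,y,z):
    k=np.load("stand.npz"); return k["c"]+k["S"]@np.array([x,y,z])
def yawS(): return float(np.load("stand.npz")["yaw"])-np.pi/2
E
python3 - <<'E'
from h import *
p=st(0,-.200,.015)+[0,0,.014]; print(p)
rel(p+[0,0,.1],yawS()); rel(p,yawS())
E
```

```text
[0.59864848 0.13321536 0.11193882]
t 0.1 shift mm [-606.4  583.    28.6] turn -1.37 F [0.3 0.3 0.2] w 0.0876
t 0.1 shift mm [-606.4  582.9  128.6] turn -1.37 F [0.3 0.3 0.2] w 0.0876
```

```bash
python3 -m jog '[[1,[-606,583,20],-1.37],[1,[-606,583,20],-1.37],[1,[-606,583,20],-1.37],[1,[-606,583,20],-1.37],[1,[-606,583,20],-1.37],[1,[-606,583,20],-1.37],[1,[-606,583,20],-1.37],[1,[-606,583,20],-1.37],[1,[-606,583,20],-1.37],[1,[-606,583,20],-1.37],[1,[-606,583,20],-1.37],[1,[-606,583,20],-1.37],[1,[-606,583,20],-1.37],[1,[-606,583,20],-1.37],[1,[-606,583,20],-1.37],[1,[-606,583,20],-1.37],[1,[-606,583,20],-1.37]]'; python3 - <<'E'
from h import *
rel(st(0,-.200,.015)+[0,0,.014],yawS())
E
```

```text
t: 2.22
eef_pos: [0.598, 0.1314, 0.2209]
ee_rot: [-3.141, 0.0, -1.404]
force: [0.7, -0.4, -0.8]
width: 0.0877
gripper_force: 0.0
t 2.23 shift mm [ -1.6  -0.9 109. ] turn -0.001 F [ 0.7 -0.4 -0.8] w 0.0877
```

```bash
python3 -m jog '[[1,[0,0,60],0],[1,[0,0,90],0],[1,[0,0,108],0],[1,[0,0,108],0],[1,[-10,0,110.5],0],[1,[-18,0,112.5],0],[1,[-24,0,114],0],[1,[-30,0,115.5],0],[1,[-36,0,117],0],[1,[-42,0,118.5],0],[1,[-48,0,120],0],[1,[-54,0,121.5],0],[1,[-54,0,121.5],0]]'; python3 - <<'E'
from h import *
rel(st(0,-.12,.015)+[0,0,.014],yawS())
from station import optics
f=optics.grab_frame("top"); np.savez("top1.npz",**f); cv2.imwrite("pics/crop1.png",cv2.resize(f["color"][140:260,130:270,::-1],None,fx=5,fy=5,interpolation=cv2.INTER_CUBIC))
E
```

```text
t: 3.85
eef_pos: [0.5889, 0.1866, 0.0985]
ee_rot: [3.141, 0.0, -1.403]
force: [0.4, -0.1, 0.0]
width: 0.0877
gripper_force: 0.0
t 3.85 shift mm [-23.3  -0.7   5.9] turn 0.001 F [ 0.4 -0.1  0. ] w 0.0877
```

View pics/crop1.png

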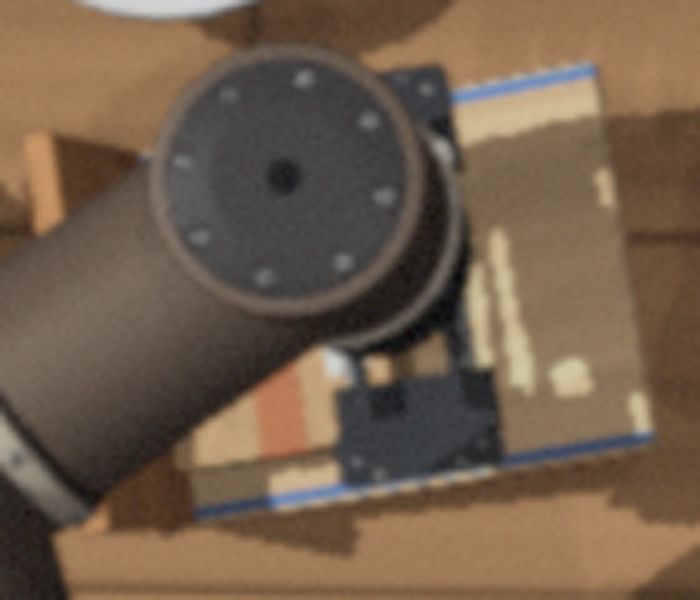

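The picture shows the base carton being pushed: its lower-left corner is now near (195,465). I'll push on in small steps.

```bash
python3 -m jog '[[1,[-4,0,1],0],[1,[-8,0,2],0],[1,[-10,0,2.5],0],[1,[-12,0,3],0],[1,[-12,0,3],0]]';  python3 -m jog '[[1,[-2,0,0.5],0],[1,[-2,0,0.5],0]]'; python3 -m jog '[[1,[-2,0,0.5],0],[1,[-2,0,0.5],0]]'; python3 - <<'E'
from h import *
rel(st(0,-.12,.015)+[0,0,.014],yawS())
E
```

```text
t: 4.53
eef_pos: [0.5874, 0.198, 0.0961]
ee_rot: [-3.141, 0.0, -1.403]
force: [-0.2, 0.8, 0.4]
width: 0.0877
gripper_force: 0.1
t: 4.78
eef_pos: [0.5871, 0.1997, 0.0957]
ee_rot: [-3.141, -0.0, -1.403]
force: [0.3, -2.2, 0.4]
width: 0.0879
gripper_force: 1.1
t: 5.03
eef_pos: [0.5873, 0.2, 0.0956]
ee_rot: [-3.142, -0.002, -1.402]
force: [3.2, -9.4, 3.4]
width: 0.0875
gripper_force: 5.2
t 5.03 shift mm [-9.9 -0.1  3. ] turn 0.001 F [ 3.2 -9.4  3.4] w 0.0875
```

```bash
python3 -m jog '[[1,[-2,0,0.5],0],[1,[-2,0,0.5],0],[1,[8,0,-6],0],[1,[20,0,-60],0],[1,[30,0,-120],0],[1,[60,0,-130],0],[1,[110,0,-130],0],[1,[150,0,-130],0],[1,[150,0,-130],0]]'; python3 - <<'E'
from h import *
from station import optics
f=optics.grab_frame("top"); np.savez("top2.npz",**f); cv2.imwrite("pics/crop2.png",cv2.resize(f["color"][140:260,130:290,::-1],None,fx=5,fy=5,interpolation=cv2.INTER_CUBIC))
rel([.5503,-.1247,.1],-1.775)
E
```

```text
t: 6.15
eef_pos: [0.612, 0.0518, 0.2254]
ee_rot: [-3.141, 0.001, -1.406]
force: [-0.5, 0.2, -0.3]
width: 0.0874
gripper_force: 0.0
t 6.2 shift mm [165.1  90.2 125.1] turn 0.37 F [ 0.4 -0.4  0.2] w 0.0875
```

View pics/crop2.png

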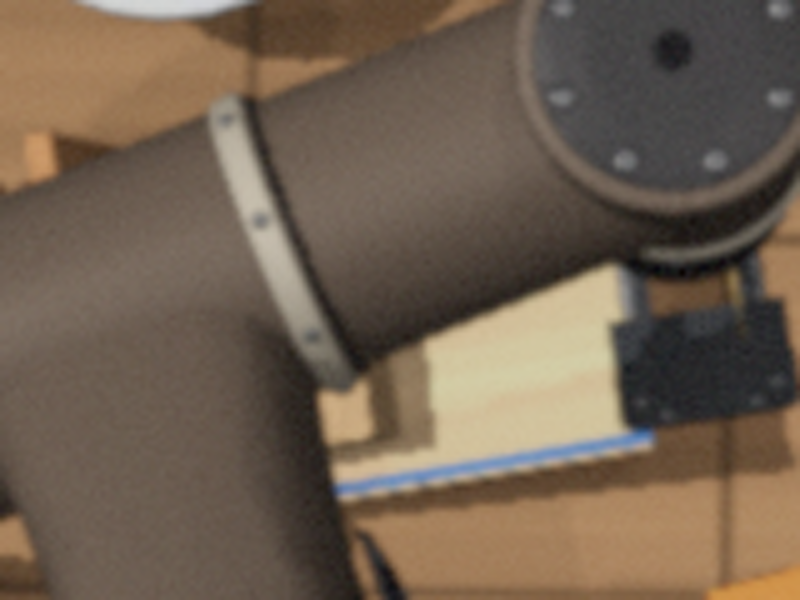

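The arm hides the base carton here. I'll move over the long carton and look again from there.

```bash
python3 -m jog '[[1,[165,90,40],0.37],[1,[165,90,60],0.37],[1,[165,90,100],0.37],[1,[165,90,125],0.37],[1,[165,90,125],0.37],[1,[165,90,125],0.37]]'; python3 - <<'E'
from h import *
from station import optics
rel([.5503,-.1247,.022],-1.775)
f=optics.grab_frame("top"); np.savez("top3.npz",**f)
a=cv2.resize(f["color"][140:260,130:260,::-1],None,fx=3,fy=3,interpolation=cv2.INTER_CUBIC)
f=optics.grab_frame("scene"); np.savez("scene3.npz",**f)
b=cv2.resize(f["color"][150:270,190:320,::-1],None,fx=3,fy=3,interpolation=cv2.INTER_CUBIC)
cv2.imwrite("pics/crop3.png",np.hstack([a,b]))
E
```

```text
t: 6.95
eef_pos: [0.552, -0.1231, 0.1011]
ee_rot: [-3.14, 0.0, -1.772]
force: [0.1, 1.0, 0.4]
width: 0.0878
gripper_force: 0.0
t 6.95 shift mm [ 1.9  1.5 79.1] turn 0.003 F [0.1 1.  0.4] w 0.0878
```

View pics/crop3.png

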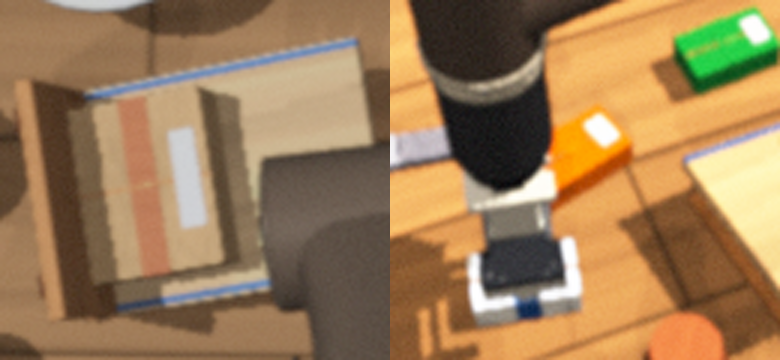

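In the left crop the base carton's top corners are about (68,105), (198,87), (224,262) and (95,283). In the right crop the gripper sits astride the long carton. I'll compute the base pose from those corners.

```bash
python3 - <<'E'
from h import *
f=np.load("top3.npz"); k=np.load("stand.npz"); S,c=k["S"],k["c"]; n=S[:,2]
P=lambda u,v:(130+(u+.5)/3-.5,140+(v+.5)/3-.5)
B=np.array([S.T@(onz(f,P(*p),n@c+.045,n)-c) for p in((68,105),(198,87),(224,262),(95,283))])
print(B.round(4),B.mean(0))
E
```

```text
[[ 0.0828 -0.0026  0.045 ]
 [ 0.0761 -0.1213  0.045 ]
 [-0.0721 -0.121   0.045 ]
 [-0.0712 -0.0037  0.045 ]] [ 0.00388246 -0.06214418  0.045     ]
```

```bash
python3 -m jog '[[1,[2,1.5,40],0],[1,[2,1.5,70],0],[1,[2,1.5,79],0],[1,[2,1.5,79],0],[-1,[2,1.5,79],0],[-1,[2,1.5,79],0],[-1,[2,1.5,79],0],[-1,[2,1.5,79],0],[-1,[2,1.5,79],0]]' 20
```

```text
t: 8.18
eef_pos: [0.55, -0.1255, 0.0221]
ee_rot: [-3.139, 0.0, -1.772]
force: [1.3, 0.9, 5.7]
width: 0.0658
gripper_force: 20.0
```

```bash
python3 -m jog '[[-1,[0,0,-60],0],[-1,[0,0,-120],0],[-1,[0,0,-180],0],[-1,[0,0,-210],0],[-1,[0,0,-210],0]]'; python3 - <<'E'
from h import *
p=st(.002,-.072,.072)-[0,0,.005]; print(p)
rel(p+[0,0,.045],yawS())
E
```

```text
t: 8.8
eef_pos: [0.5491, -0.1255, 0.2328]
ee_rot: [-3.138, 0.001, -1.773]
force: [0.2, 0.3, -4.9]
width: 0.0662
gripper_force: 20.0
[0.57759813 0.26960233 0.11727967]
t 8.8 shift mm [-392.7   51.7   70.9] turn -0.37 F [ 0.2  0.3 -4.9] w 0.0662
```

```bash
python3 -m jog '[[-1,[-50,7,0],-0.1],[-1,[-100,13,0],-0.2],[-1,[-150,20,0],-0.3],[-1,[-200,26,0],-0.37],[-1,[-250,33,0],-0.37],[-1,[-300,40,0],-0.37],[-1,[-350,46,10],-0.37],[-1,[-393,52,30],-0.37],[-1,[-393,52,60],-0.37],[-1,[-393,52,71],-0.37],[-1,[-393,52,71],-0.37],[-1,[-393,52,71],-0.37]]'; python3 - <<'E'
from h import *
p=st(.002,-.072,.072)-[0,0,.005]
rel(p,yawS())
E
```

```text
t: 10.3
eef_pos: [0.5772, 0.2695, 0.1609]
ee_rot: [-3.14, 0.0, -1.403]
force: [-0.5, 0.1, -4.2]
width: 0.0659
gripper_force: 20.0
t 10.3 shift mm [-0.  -0.3 43.7] turn -0.0 F [-0.5  0.1 -4.2] w 0.0659
```

Now I lower it until the uphill edge touches, expected about 13 mm above rest.

```bash
python3 -m jog '[[-1,[0,0,12],0],[-1,[0,0,22],0],[-1,[0,0,28],0],[-1,[0,0,31],0],[-1,[0,0,33],0],[-1,[0,0,33],0]]' 12; python3 -m jog '[[-1,[0,0,1.5],0],[-1,[0,0,3],0],[-1,[0,0,3],0]]';python3 -m jog '[[-1,[0,0,1.5],0],[-1,[0,0,3],0],[-1,[0,0,3],0]]'
```

```text
t: 11.05
eef_pos: [0.5769, 0.2701, 0.1273]
ee_rot: [-3.141, 0.0, -1.403]
force: [-0.5, -0.3, -4.0]
width: 0.066
gripper_force: 12.0
t: 11.42
eef_pos: [0.5771, 0.2703, 0.1243]
ee_rot: [-3.141, 0.001, -1.403]
force: [0.4, 1.7, -0.8]
width: 0.0661
gripper_force: 12.0
t: 11.8
eef_pos: [0.5768, 0.2699, 0.1209]
ee_rot: [-3.141, -0.0, -1.403]
force: [-0.6, 1.7, -0.7]
width: 0.066
gripper_force: 12.0
```

```bash
python3 -m jog '[[-1,[0,0,1],0],[-1,[0,0,2],0],[-1,[0,0,2],0]]'; python3 -m jog '[[-1,[0,0,1],0],[-1,[0,0,2],0],[-1,[0,0,2],0]]';python3 -m jog '[[-1,[0,0,1],0],[-1,[0,0,2],0],[-1,[0,0,2],0]]'
```

```text
t: 12.18
eef_pos: [0.5767, 0.2698, 0.1189]
ee_rot: [3.142, -0.0, -1.403]
force: [1.1, 3.3, -0.8]
width: 0.0658
gripper_force: 12.0
t: 12.55
eef_pos: [0.5766, 0.2698, 0.117]
ee_rot: [3.142, 0.0, -1.403]
force: [-1.0, 2.8, 0.1]
width: 0.0659
gripper_force: 12.0
t: 12.92
eef_pos: [0.5766, 0.2699, 0.1169]
ee_rot: [-3.141, 0.0, -1.402]
force: [-6.3, 2.3, 13.1]
width: 0.0659
gripper_force: 12.0
```

```bash
python3 -m jog '[[-1,[0,0,-1.5],0],[-1,[-4,0,-0.5],0],[-1,[-8,0,0.5],0],[-1,[-12,0,1.5],0],[-1,[-12,0,1.5],0]]'; python3 -m jog '[[-1,[-2,0,0.5],0],[-1,[-2,0,0.5],0]]';python3 -m jog '[[-1,[-2,0,0.5],0],[-1,[-2,0,0.5],0]]'; python3 - <<'E'
from h import *
rel(st(.002,-.055,.072)-[0,0,.005],yawS())
E
```

```text
t: 13.55
eef_pos: [0.5752, 0.2813, 0.1141]
ee_rot: [-3.141, -0.001, -1.403]
force: [0.1, -1.2, 6.5]
width: 0.0657
gripper_force: 12.0
t: 13.8
eef_pos: [0.5749, 0.283, 0.1136]
ee_rot: [-3.141, -0.001, -1.403]
force: [0.0, -2.2, 6.4]
width: 0.0658
gripper_force: 12.0
t: 14.05
eef_pos: [0.5747, 0.2842, 0.1133]
ee_rot: [-3.141, -0.002, -1.403]
force: [0.0, -5.1, 7.5]
width: 0.0659
gripper_force: 12.0
t 14.05 shift mm [-1.6 -0.4  0.2] turn 0.0 F [ 0.  -5.1  7.5] w 0.0659
```

```bash
python3 -m jog '[[-1,[-2,0,0.5],0],[-1,[-2,0,0.5],0]]';python3 -m jog '[[-1,[-2,0,0.5],0],[-1,[-2,0,0.5],0]]';python3 -m jog '[[-1,[-2,0,0.5],0],[-1,[-2,0,0.5],0]]'; python3 - <<'E'
from h import *
rel(st(.002,-.055,.072)-[0,0,.005],yawS())
E
```

```text
t: 14.3
eef_pos: [0.5745, 0.2848, 0.1131]
ee_rot: [3.141, -0.004, -1.403]
force: [2.1, -9.4, 10.0]
width: 0.0663
gripper_force: 12.0
t: 14.55
eef_pos: [0.5744, 0.2863, 0.1125]
ee_rot: [3.141, -0.005, -1.403]
force: [4.5, -11.3, 9.9]
width: 0.0659
gripper_force: 12.0
t: 14.8
eef_pos: [0.5741, 0.288, 0.1119]
ee_rot: [3.141, -0.005, -1.403]
force: [4.0, -12.2, 7.8]
width: 0.0659
gripper_force: 12.0
t 14.8 shift mm [ 2.2 -0.4 -1.3] turn -0.0 F [  4.  -12.2   7.8] w 0.0659
```

```bash
python3 -m jog '[[-1,[3,0,-1.5],0],[0.95,[3,0,-1.5],0],[0.95,[3,0,-1.5],0],[0.95,[3,0,-1.5],0],[0.95,[3,0,-30],0],[0.95,[3,0,-80],0],[0.95,[3,0,-130],0],[0.95,[60,0,-130],0],[0.95,[120,0,-130],0],[0.95,[180,0,-130],0],[0.95,[180,0,-130],0]]'; python3 - <<'E'
from h import *
rel([.5581,-.3538,.12],-1.238)
E
```

```text
t: 16.18
eef_pos: [0.6032, 0.1106, 0.2412]
ee_rot: [3.141, -0.0, -1.407]
force: [-0.4, 0.4, -0.7]
width: 0.0856
gripper_force: 0.0
t 16.18 shift mm [450.8 120.3 121.3] turn -0.169 F [-0.4  0.4 -0.7] w 0.0856
```

```bash
python3 -m jog '[[0.95,[60,16,0],-0.05],[0.95,[120,32,0],-0.1],[0.95,[180,48,0],-0.169],[0.95,[240,64,0],-0.169],[0.95,[300,80,0],-0.169],[0.95,[360,96,0],-0.169],[0.95,[420,112,0],-0.169],[0.95,[451,120,50],-0.169],[0.95,[451,120,100],-0.169],[0.95,[451,120,121],-0.169],[0.95,[451,120,121],-0.169]]'; python3 - <<'E'
from h import *
from station import optics
rel([.5581,-.3538,.021],-1.238)
f=optics.grab_frame("top"); np.savez("top4.npz",**f)
a=cv2.resize(f["color"][140:260,130:260,::-1],None,fx=3,fy=3,interpolation=cv2.INTER_CUBIC)
f=optics.grab_frame("scene"); np.savez("scene4.npz",**f)
b=cv2.resize(f["color"][150:270,285:415,::-1],None,fx=3,fy=3,interpolation=cv2.INTER_CUBIC)
cv2.imwrite("pics/crop4.png",np.hstack([a,b]))
E
```

```text
t: 17.55
eef_pos: [0.5595, -0.3497, 0.1179]
ee_rot: [3.138, 0.003, -1.233]
force: [-0.5, 0.1, 1.3]
width: 0.0851
gripper_force: 0.0
t 17.55 shift mm [ 3.7  2.3 96.9] turn 0.005 F [-0.5  0.1  1.3] w 0.0851
```

View pics/crop4.png

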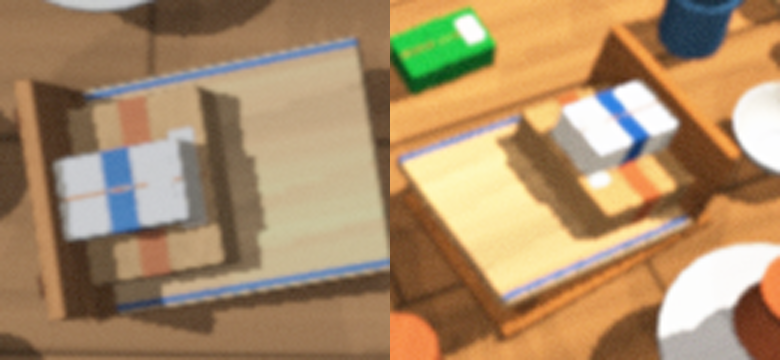

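The long carton lies centred against the backstop. Its top corners in the left crop are about (55,160), (178,140), (190,222) and (68,240). I'll check that numerically and grasp the short carton.

```bash
python3 - <<'E'
from h import *
f=np.load("top4.npz"); k=np.load("stand.npz"); S,c=k["S"],k["c"]; n=S[:,2]
P=lambda u,v:(130+(u+.5)/3-.5,140+(v+.5)/3-.5)
h=cv2.cvtColor(f["color"],cv2.COLOR_RGB2HSV)[180:225,140:205]
w=cv2.inRange(h,(0,0,135),(180,60,255))|cv2.inRange(h,(100,120,60),(125,255,255))
w=cv2.morphologyEx(w,cv2.MORPH_OPEN,np.ones((3,3))); w=cv2.morphologyEx(w,cv2.MORPH_CLOSE,np.ones((5,5)))
q=cv2.minAreaRect(max(cv2.findContours(w,0,2)[0],key=cv2.contourArea)); print(((cv2.boxPoints(q)+[10,40])*3).round(0).tolist())
for C,z in(((55,160),(178,140),(190,222),(68,240)),.085),(((96,105),(198,87),(224,262),(95,283)),.045):
    B=np.array([S.T@(onz(f,P(*p),n@c+z,n)-c) for p in C]); print(B.round(4).tolist(),B.mean(0).round(4))
E
python3 -m jog '[[0.95,[4,2,50],0],[0.95,[4,2,85],0],[0.95,[4,2,97],0],[0.95,[4,2,97],0],[-1,[4,2,97],0],[-1,[4,2,97],0],[-1,[4,2,97],0],[-1,[4,2,97],0],[-1,[4,2,97],0]]' 20
```

```text
[[47.0, 151.0], [189.0, 118.0], [211.0, 211.0], [68.0, 243.0]]
[[0.0326, -0.0025, 0.085], [0.0296, -0.1123, 0.085], [-0.0379, -0.1121, 0.085], [-0.0348, -0.0038, 0.085]] [-0.0026 -0.0577  0.085 ]
[[0.078, -0.0281, 0.045], [0.0761, -0.1213, 0.045], [-0.0721, -0.121, 0.045], [-0.0712, -0.0037, 0.045]] [ 0.0027 -0.0685  0.045 ]
t: 18.77
eef_pos: [0.5604, -0.3553, 0.0241]
ee_rot: [-3.14, -0.001, -1.233]
force: [0.2, 1.6, 6.3]
width: 0.0602
gripper_force: 20.0
```

```bash
python3 -m jog '[[-1,[0,0,-60],0],[-1,[0,0,-120],0],[-1,[0,0,-180],0],[-1,[0,0,-220],0],[-1,[0,0,-220],0]]'; python3 - <<'E'
from h import *
p=st(0,-.060,.114)-[0,0,.005]; print(p)
rel(p+[0,0,.045],yawS())
E
```

```text
t: 19.4
eef_pos: [0.5608, -0.3557, 0.2469]
ee_rot: [-3.137, -0.004, -1.234]
force: [0.1, -0.1, -3.2]
width: 0.0597
gripper_force: 20.0
[0.57198826 0.29076728 0.15512903]
t 19.4 shift mm [-606.6 -224.2   45.5] turn 0.169 F [ 0.1 -0.1 -3.2] w 0.0597
```

```bash
python3 -m jog '[[-1,[-50,-18,0],0.03],[-1,[-100,-37,0],0.06],[-1,[-150,-55,0],0.1],[-1,[-200,-74,0],0.169],[-1,[-250,-92,0],0.169],[-1,[-300,-111,0],0.169],[-1,[-350,-129,0],0.169],[-1,[-400,-148,0],0.169],[-1,[-450,-166,0],0.169],[-1,[-500,-185,0],0.169],[-1,[-550,-203,0],0.169],[-1,[-585,-216,10],0.169],[-1,[-607,-224,30],0.169],[-1,[-607,-224,45],0.169],[-1,[-607,-224,45],0.169],[-1,[-607,-224,45],0.169]]'; python3 - <<'E'
from h import *
rel(st(0,-.060,.114)-[0,0,.005],yawS())
E
```

```text
t: 21.4
eef_pos: [0.5706, 0.2909, 0.1983]
ee_rot: [-3.141, -0.0, -1.404]
force: [-0.4, -0.5, -2.2]
width: 0.0596
gripper_force: 20.0
t 21.4 shift mm [ 0.3 -1.3 43.1] turn -0.001 F [-0.4 -0.5 -2.2] w 0.0596
```

```bash
python3 -m jog '[[-1,[0,-1,12],0],[-1,[0,-1,20],0],[-1,[0,-1,26],0],[-1,[0,-1,29],0],[-1,[0,-1,31],0],[-1,[0,-1,31],0]]' 12; python3 -m jog '[[-1,[0,0,1.5],0],[-1,[0,0,3],0],[-1,[0,0,3],0]]';python3 -m jog '[[-1,[0,0,1.5],0],[-1,[0,0,3],0],[-1,[0,0,3],0]]'
```

```text
t: 22.15
eef_pos: [0.5713, 0.2921, 0.1671]
ee_rot: [-3.142, -0.0, -1.403]
force: [-0.7, 0.0, -2.2]
width: 0.0603
gripper_force: 12.0
t: 22.52
eef_pos: [0.5715, 0.2923, 0.1644]
ee_rot: [-3.141, 0.0, -1.403]
force: [0.5, 0.6, -0.8]
width: 0.0601
gripper_force: 12.0
t: 22.9
eef_pos: [0.5718, 0.2928, 0.1615]
ee_rot: [-3.14, 0.001, -1.402]
force: [-0.0, 5.2, 2.7]
width: 0.0597
gripper_force: 12.0
```

```bash
python3 -m jog '[[-1,[0,0,1],0],[-1,[0,0,2],0],[-1,[0,0,2],0]]'; python3 -m jog '[[-1,[0,0,1],0],[-1,[0,0,2],0],[-1,[0,0,2],0]]'
```

```text
t: 23.28
eef_pos: [0.5714, 0.292, 0.159]
ee_rot: [-3.141, -0.0, -1.403]
force: [0.3, 4.6, 1.2]
width: 0.0601
gripper_force: 12.0
t: 23.65
eef_pos: [0.5712, 0.2917, 0.1568]
ee_rot: [3.141, -0.0, -1.403]
force: [0.2, 3.0, 0.9]
width: 0.06
gripper_force: 12.0
```

```bash
python3 -m jog '[[-1,[0,0,1],0],[-1,[0,0,2],0],[-1,[0,0,2],0]]'; python3 -m jog '[[-1,[0,0,1],0],[-1,[0,0,2],0],[-1,[0,0,2],0]]'
```

```text
t: 24.02
eef_pos: [0.5711, 0.2918, 0.1548]
ee_rot: [3.141, -0.0, -1.403]
force: [-1.7, 3.0, 1.1]
width: 0.0602
gripper_force: 12.0
t: 24.4
eef_pos: [0.571, 0.292, 0.1538]
ee_rot: [3.142, 0.0, -1.403]
force: [-4.4, 2.3, 7.8]
width: 0.0603
gripper_force: 12.0
```

```bash
python3 -m jog '[[-1,[0,0,-0.5],0],[-1,[-4,0,0.5],0],[-1,[-8,0,1.5],0],[-1,[-10,0,2],0],[-1,[-10,0,2],0]]'; python3 -m jog '[[-1,[-2,0,0.5],0],[-1,[-2,0,0.5],0]]';python3 -m jog '[[-1,[-2,0,0.5],0],[-1,[-2,0,0.5],0]]';python3 -m jog '[[-1,[-2,0,0.5],0],[-1,[-2,0,0.5],0]]'; python3 - <<'E'
from h import *
rel(st(0,-.045,.114)-[0,0,.005],yawS())
E
```

```text
t: 25.02
eef_pos: [0.5701, 0.301, 0.1515]
ee_rot: [-3.141, -0.001, -1.403]
force: [0.2, -0.6, 5.8]
width: 0.06
gripper_force: 12.0
t: 25.28
eef_pos: [0.5699, 0.3019, 0.1513]
ee_rot: [-3.142, -0.003, -1.403]
force: [0.6, -4.8, 7.1]
width: 0.0599
gripper_force: 12.0
t: 25.52
eef_pos: [0.5699, 0.3025, 0.1511]
ee_rot: [3.141, -0.005, -1.403]
force: [2.3, -9.6, 9.7]
width: 0.0597
gripper_force: 12.0
t: 25.78
eef_pos: [0.5696, 0.3038, 0.1505]
ee_rot: [3.141, -0.006, -1.403]
force: [4.0, -12.1, 10.1]
width: 0.0601
gripper_force: 12.0
t 25.77 shift mm [-1.3 -0.1 -1. ] turn -0.0 F [  4.  -12.1  10.1] w 0.0601
```

The force signature matches the long carton's, so it is flush. I'll release, clear and check.

```bash
python3 -m jog '[[-1,[3,0,-1.5],0],[0.95,[3,0,-1.5],0],[0.95,[3,0,-1.5],0],[0.95,[3,0,-1.5],0],[0.95,[3,0,-30],0],[0.95,[3,0,-80],0],[0.95,[3,0,-100],0],[0.95,[60,0,-100],0],[0.95,[120,0,-100],0],[0.95,[180,0,-100],0],[0.95,[240,0,-100],0],[0.95,[300,0,-100],0],[0.95,[360,0,-100],0],[0.95,[420,0,-100],0],[0.95,[480,0,-100],0],[0.95,[480,0,-100],0],[0.95,[480,0,-100],0]]'; python3 - <<'E'
from h import *
from station import optics
f=optics.grab_frame("top"); np.savez("top5.npz",**f)
a=cv2.resize(f["color"][140:260,130:260,::-1],None,fx=3,fy=3,interpolation=cv2.INTER_CUBIC)
f=optics.grab_frame("scene"); np.savez("scene5.npz",**f)
b=cv2.resize(f["color"][150:270,285:415,::-1],None,fx=3,fy=3,interpolation=cv2.INTER_CUBIC)
cv2.imwrite("pics/crop5.png",np.hstack([a,b]))
E
```

```text
t: 27.9
eef_pos: [0.6487, -0.1656, 0.2491]
ee_rot: [3.141, 0.0, -1.404]
force: [-0.5, -0.5, 0.0]
width: 0.0853
gripper_force: 0.0
```

View pics/crop5.png

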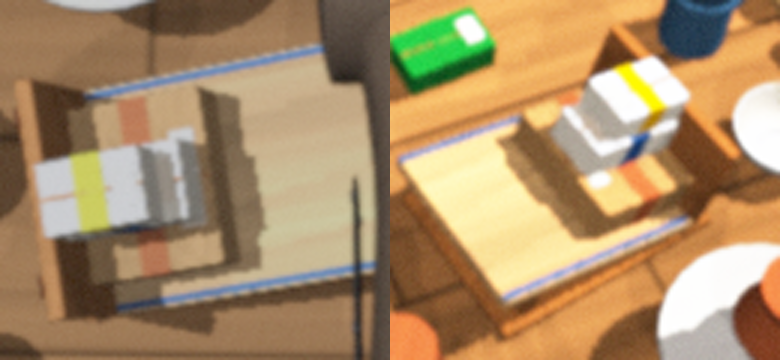

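The stack shows all three cartons against the backstop. The short carton's top corners are about (36,165), (138,146), (150,224) and (45,238).

```bash
python3 - <<'E'
from h import *
f=np.load("top5.npz"); k=np.load("stand.npz"); S,c=k["S"],k["c"]; n=S[:,2]
P=lambda u,v:(130+(u+.5)/3-.5,140+(v+.5)/3-.5)
B=np.array([S.T@(onz(f,P(*p),n@c+.121,n)-c) for p in((36,165),(138,146),(150,224),(45,238))]); print(B.round(4).tolist(),B.mean(0).round(4))
for i in(4,5):
    g=cv2.cvtColor(np.load(f"top{i}.npz")["color"],cv2.COLOR_RGB2GRAY).astype(float)
    # uphill edge profile of long carton and base along image rows
    print([(r,[int(v) for v in g[r,186:210]]) for r in(200,208,222)])
E
```

```text
[[0.0262, -0.0027, 0.121], [0.0257, -0.0921, 0.121], [-0.0371, -0.0925, 0.121], [-0.0333, -0.0014, 0.121]] [-0.0046 -0.0472  0.121 ]
[(200, [202, 197, 190, 184, 176, 150, 125, 116, 116, 114, 109, 103, 103, 99, 84, 75, 75, 72, 74, 79, 99, 108, 112, 114]), (208, [204, 204, 205, 204, 204, 194, 164, 127, 114, 114, 113, 112, 106, 99, 97, 90, 78, 73, 71, 73, 76, 92, 106, 111]), (222, [151, 158, 160, 160, 160, 158, 161, 163, 166, 167, 170, 169, 166, 166, 167, 165, 159, 137, 101, 78, 70, 75, 75, 91])]
[(200, [140, 138, 146, 170, 173, 150, 125, 116, 117, 116, 113, 105, 105, 98, 87, 77, 74, 75, 74, 80, 98, 113, 116, 115]), (208, [149, 148, 150, 162, 189, 194, 167, 130, 115, 114, 117, 114, 109, 103, 98, 92, 81, 75, 76, 74, 76, 90, 106, 114]), (222, [152, 160, 161, 159, 159, 161, 161, 165, 168, 170, 170, 170, 167, 166, 167, 166, 160, 138, 103, 77, 75, 73, 77, 90])]
```

```bash
python3 -c "
from station import order
print(order.job_done())"
```

```text
the job is handed in; nothing more can be done
None
```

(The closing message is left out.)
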